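# Unbolt the strongbox against its spring catch

### The job

Unlock the low grey strongbox: press its long spring catch bar down with one fingertip and, keeping it held down the whole way, use the other finger to push the bolt by its upright handle all the way back to its stop, towards the robot and away from the lid. Then let go and move clear, so that the catch springs up again and the lid stands ajar. Do not pick up or disturb the small things lying on the box and around it.

Things in the scene. Friction and masses are not known exactly. Their poses are not given: they have to be found in the camera images.
- strongbox: low grey metal box fixed to the worktop, 190 mm wide (y). Origin on the worktop under the middle of the lid's front edge; x points back across the lid, y left, z up. x = -165 to 0 mm is a solid ledge 50 mm high that carries bolt and catch; x = 0 to 104 mm is the box under its metal lid. Position and yaw vary.
- bolt_handle (a point): middle of the top edge (box z = 106 mm) of the bolt's upright steel handle plate: 12 mm thick along box x, 34 mm wide along y, 36 mm high. At bolt value 0 it is at box x = -60, y = +30 mm; it moves with the bolt. Push its lid side towards box -x; this takes about 2 N plus the finger's rubbing on the catch.
- bolt_bar (a point): front end of the flat steel bolt bar, on its top (box z = 70 mm); the bar runs along box x at y = +30 mm, 20 mm wide, and this end reaches over the lid. It runs under two fixed bridges at box x = -118 and -12 mm, each 12 mm long in x, y = 12 to 48 mm, tops at z = 75 mm.
- catch_top (a point): centre of the top face of the catch, a grooved dark steel bar 105 mm long in box x (-120 to -15 mm), 30 mm wide (y = -45 to -15 mm), parallel to the bolt, 60 mm to its right centre to centre. Top at z = 88 mm up, 78 mm fully down: a second fingertip level with it is then 8 mm above the bolt bar. Press it anywhere; a finger can slide along it.
- bolt (a joint): travel of the bolt in m: 0 = fully shot over the lid, 0.036 = fully back at its stop; starts at 0 to 0.005. Its teeth catch at about 0.006, 0.015 and 0.024 unless the catch is pressed more than 6 mm; from 0.031 on the catch can rise again and locks the bolt back. Friction keeps the bolt where it is left.
- catch (a joint): how far the catch bar is pressed down, in m: 0 = up (locked), 0.010 = fully down. Needs about 3 N to start and 6 N at the bottom; springs back. The bolt is free when it is above 0.006.
- lid (a joint): opening angle of the lid in rad, hinged along its back edge: 0 = shut; it springs gently up by itself to about 0.28 (front edge 29 mm up) once the bolt has cleared it at bolt value about 0.025. Until then it is held under the bolt, below 0.05.
- lever_press: fixed hand press that stands on the worktop to the right of the strongbox, not part of the job: base plate 201 x 141 mm (x by y), origin at its underside; with its slanting lever and ball knob it rises to about z = 0.43 m and leans out to about 0.2 m right of its origin. Keep the arm clear: go round or over it
- cap: bystander: black ribbed cap, 22 mm wide, 18 mm high, standing loose on the box's ledge near its right front corner; origin at its underside
- ring: bystander: copper-coloured finger ring, 20 mm, 6 mm high, lying loose on the ledge left of the bolt; origin at its underside
- flux: bystander: small brown jar, 45 x 59 x 48 mm, on the worktop right of the box; origin at its underside
- whitelid: bystander: round white jar lid, 54 mm, 9 mm high, on the worktop right of the box; origin at its underside
- stake: bystander: round dark steel disc, 64 mm, 17 mm high, on the worktop left of the box; origin at its underside
- steelblock: bystander: square dark steel block, 62 x 62 x 22 mm, on the worktop left of the box; origin at its underside

How it is judged:
By the outcome, as a careful person would: the job done as asked, in the order asked, and still so for the second after the job is handed in, with the robot touching nothing.
It also fails if it takes over 40 s, if anything falls off the work surface, if the arm or the gripper's body presses on something with over 40 N, if the wrist force passes 120 N, or if a joint passes its speed limit or range.

### The arm

A 7-joint arm with a two-finger parallel gripper is mounted at the origin on a cart in front of the work surface, level with it; the furniture and walls round the work are solid. World frame = base frame: x ahead of the robot, y to its left, z up, the work surface at z = 0. Lengths are in m, angles in rad, forces in N, time in s.
With the tool pointing down it reaches from about 0.35 to 0.775 m from the base axis. Payload 3.1 kg.
Tool frame: the origin (TCP) lies at the very end of the fingers, on their centre line; the grasp point (between the pads) lies 19 mm behind it; z points along the fingers, y is the direction in which the jaws open and shut (so a half turn about z gives the same grasp; the last joint's range is limited). The gripper opens to 85 mm and grips with 20 to 120 N. Pads are 22 mm wide; open, the fingers measure 114 mm over their backs; the gripper's body (76 mm by 85 mm) begins 54 mm behind the grasp point. The pads swing forward as they close: fully open they stand 13 mm farther back than shut.
Start: joints at [1.282, 0.311, 0.014, 1.512, -0.004, 1.319, -0.027], TCP at [0.134, -0.533, 0.231] pointing down, gripper open.
Joint ranges: [-2.7, 2.7], [-0.3, 1.91], [-1.27, 1.3], [0.12, 2.57], [-1.44, 4.58], [0.2, 2.03], [-3.05, 3.05]. Speed limits (rad/s): [2.79, 2.79, 3.14, 3.14, 3.14, 3.14, 3.14].

### API

Orientations are given as a 3x3 rotation matrix whose columns are the frame's x, y, z axes.
In Python, from bench import arm gives the robot as it stands. The module is installed in compiled form; this text tells all that it offers.
- The arm moves only by the tool arm_command, never from a script. Its argument "deltas" is a list of rows, each a list of 3 entries, a list of its own where there are three numbers: the shift along the tool's x, y, z in mm, then the turn, a rotation vector about the tool's x, y, z in degrees, then the finger opening in mm, from 0 to 85.4. In form: [[[tx, ty, tz], [ax, ay, az], jaw], ...]. A call has 1 to 20 rows; each row shifts and turns the commanded pose from where the row before left it, along the tool's axes as they then stand; what a row does not reach is not made up. A row lasts 1/8 s, in which the tool goes at most 62.5 mm and 10.7 degrees, less where a joint would pass 70% of its speed; a pose out of reach is approached as far as the arm can. A call with a gripper value outside its range is refused whole. The fingers move at their own pace and stop on an object; "newtons" is the grip in N (left out, the last holds). Time passes only in rows, so rows that do not move let the fingers close. It gives the time, the measured TCP pose, the force and the opening at its end, in the units of the state.
- arm.state(): the state, without advancing time (a new reading comes with each control period).
- arm.grab_frame(name): name is "scene" or "top" or "wrist"; returns the picture (420x560x3 uint8, red, green, blue); there is no depth.
- arm.camera_info(name): a dict with "K" (3x3 intrinsics, pixels), "pose" (4x4, takes a point from camera to world coordinates). Camera axes: x right, y up, looking along -z (the intrinsics and any distortion apply to the point x, -y, -z); pixel columns grow to the right and rows downward; lengths in m; the calibration is good to about 2 mm. A picture is of the moment at which its call begins: read the wrist's pose just before it. camera_info takes no time and is no camera call; for the wrist camera it gives the pose at the moment of the call.
- arm.sign_off(): hands the job in, once; it reports no verdict.
Trained networks look in the newest picture that a camera, given by its name, has taken for a name from the list of things; names that differ only in an ending like _2 or _b are one class to them, and where a whole thing is asked for, a point or a joint stands for the part that bears it (a point fixed in the world has none). Each returns a list of dicts, best first, with "conf" (0 to 1); they miss things now and then, are a little off and sometimes report something else, mostly with a low value. They report only what shows in the picture. A call takes as long as a camera call.
- arm.spot_in(query, camera): "centre" ([x, y, z] in m, in world coordinates, good to about 4 mm: the middle of the surface that is visible of it).
- arm.spot_point(query, camera): "centre" ([x, y, z] in m, in world coordinates, good to about 4 mm: a listed point, or the origin of a listed thing).
The state is a dict: "clock": time; "joints": joint angles; "joint_velocities": joint speeds; "joint_torque": joint torques, N m; "position": TCP position; "tcp_rot": TCP orientation; "ft_force": force on the tool from outside, world axes, zero at the start; "moment": the same for the moment, N m; "gripper_width": finger opening in m.
Only numpy, scipy, OpenCV 4.12 (cv2) and the standard library are available. Lean on these libraries where they do the work, as an engineer would, in place of code of your own. Each camera call takes 0.05 s, during which the arm holds its last target.

## Working session

There is one attempt and no reset: what is moved stays moved. The work goes in short steps, Python scripts to look and compute and a tool call to move; the robot and the scene stay as the last step left them, time stands still between calls to the robot, and variables do not carry over. Pictures are saved under pics/ and viewed, and the job is handed in when it is done.

Besides the shell and the picture viewer there is one more tool, called after "Request:" by a JSON object that holds its "op" and its "data". arm_command: Moves the arm, as the interface text tells. Its arguments: {"type":"object","properties":{"deltas":{"type":"array","items":{"type":"array"}},"newtons":{"type":"number"}},"required":["deltas"]}

```bash
mkdir -p pics; python3 - <<'E'
from bench import arm
import cv2
s=arm.state();print(s['clock'],s['position'],s['tcp_rot'],s['gripper_width'],s['ft_force'])
for c in ['scene','top']:
    im=arm.grab_frame(c);cv2.imwrite(f'pics/{c}0.png',im[:,:,::-1])
    for q in ['strongbox','bolt_handle','bolt_bar','catch_top','lever_press','cap','ring']:
        print(c,q,[(x['conf'],x['centre']) for x in arm.spot_point(q,c)[:2]])
print(arm.state()['clock'])
E
```

```text
0.0 [ 0.13422031 -0.53263075  0.2302032 ] [[ 9.69686497e-01  2.44351574e-01 -6.37953693e-04]
 [ 2.44352399e-01 -9.69683817e-01  2.28041573e-03]
 [-6.13902007e-05 -2.36717385e-03 -9.99997196e-01]] 0.08554244359094547 [-0.6537863   0.17957021  0.50273059]
scene strongbox [(0.61, [0.6071, 0.1622, -0.001]), (0.42, [0.5596, 0.109, 0.0901])]
scene bolt_handle [(0.64, [0.5445, 0.1629, 0.107])]
scene bolt_bar [(0.95, [0.6201, 0.2036, 0.0709])]
scene catch_top [(0.6, [0.5601, 0.1087, 0.0902])]
scene lever_press []
scene cap [(0.59, [0.5102, 0.0378, 0.0511])]
scene ring [(0.5, [0.5071, 0.203, 0.0508])]
top strongbox [(0.79, [0.6085, 0.1663, -0.0042])]
top bolt_handle [(0.72, [0.5417, 0.1675, 0.1041])]
top bolt_bar [(0.97, [0.6171, 0.2018, 0.0692])]
top catch_top [(0.94, [0.5646, 0.108, 0.0879]), (0.29, [0.6657, 0.0253, 0.0049])]
top lever_press []
top cap [(0.62, [0.5125, 0.0415, 0.0484])]
top ring [(0.51, [0.5067, 0.205, 0.054])]
0.8
```

View pics/scene0.png

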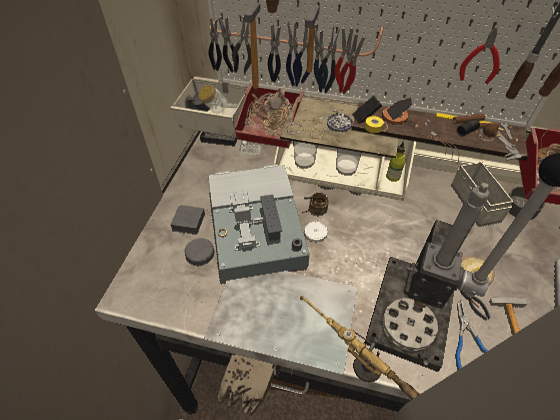

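View pics/top0.png

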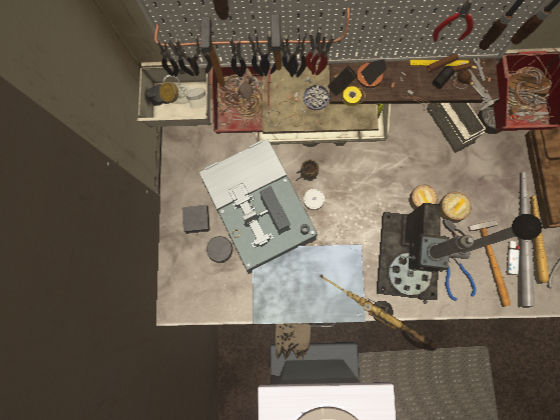

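```bash
cat > h.py <<'E'
import numpy as np,cv2
from bench import arm
def cam(c):
    i=arm.camera_info(c);return np.array(i['K']),np.array(i['pose']),i
def proj(c,P):
    K,T,_=cam(c);P=np.atleast_2d(P);q=(P-T[:3,3])@T[:3,:3]
    q=q*[1,-1,-1];u=q@K.T;return u[:,:2]/u[:,2:]
def back(c,uv,z):
    K,T,_=cam(c);d=np.linalg.inv(K)@np.array([uv[0],uv[1],1.]);d=T[:3,:3]@(d*[1,-1,-1]);o=T[:3,3]
    return o+d*(z-o[2])/d[2]
def box2w(P,x,y,yaw):
    P=np.atleast_2d(P).astype(float)/1000;c,s=np.cos(yaw),np.sin(yaw)
    return np.c_[x+c*P[:,0]-s*P[:,1],y+s*P[:,0]+c*P[:,1],P[:,2]]
E
python3 - <<'E'
from h import *
print({k:v for k,v in cam('top')[2].items() if k not in('K','pose')})
print(cam('top')[1][:3,3])
for n,uv,z in [('press TL',(383,212),0.02),('press BL',(378,295),.02),('press BR',(437,298),.02),('body top',(427,210),.25),('knob',(526,227),.42)]:
    print(n,back('top',uv,z))
# joint fit
obs=[((0,0,0),(.6078,.1642)),((-62,30,0),(.543,.165)),((-67.5,-30,0),(.5622,.1083))]
from scipy.optimize import least_squares
f=lambda p:np.concatenate([box2w(a,*p)[0,:2]-b for a,b in obs])
r=least_squares(f,[.6,.16,.4]);print(r.x,r.fun*1000)
p=r.x
for c in['top','scene']:
    im=cv2.imread(f'pics/{c}0.png');S=4
    pts=proj(c,box2w([(-165,95,50),(-165,-95,50),(0,-95,50),(0,95,50)],*p));ct=proj(c,box2w([(-120,-45,88),(-120,-15,88),(-15,-15,88),(-15,-45,88)],*p))
    hd=proj(c,box2w([(-66,13,106),(-66,47,106),(-54,47,106),(-54,13,106)],*p))
    m=pts.mean(0);x0,y0=int(m[0]-70),int(m[1]-60)
    cr=cv2.resize(im[y0:y0+130,x0:x0+160],None,fx=5,fy=4.6 if 0 else 4.6,interpolation=cv2.INTER_CUBIC)
    cv2.imwrite(f'pics/{c}crop_raw.png',cr)
    for q,col in((pts,(0,0,255)),(ct,(0,255,0)),(hd,(255,0,255))):
        cv2.polylines(cr,[((q-[x0,y0]+.5)*[5,4.6]).astype(int)],True,col,1)
    cv2.imwrite(f'pics/{c}crop.png',cr)
E
```

```text
{}
[0.34920694 0.05916177 1.06706911]
press TL [ 0.5576868 -0.1590482  0.02     ]
press BL [ 0.35606058 -0.13385843  0.02      ]
press BR [ 0.34595133 -0.27284268  0.02      ]
body top [ 0.51352247 -0.1958029   0.25      ]
knob [ 0.44914142 -0.28850431  0.42      ]
[0.60996734 0.16440502 0.44474998] [ 2.16733826  0.20502317 -1.90815976 -0.18782522 -0.2591784  -0.0171979 ]
```

View pics/topcrop.png

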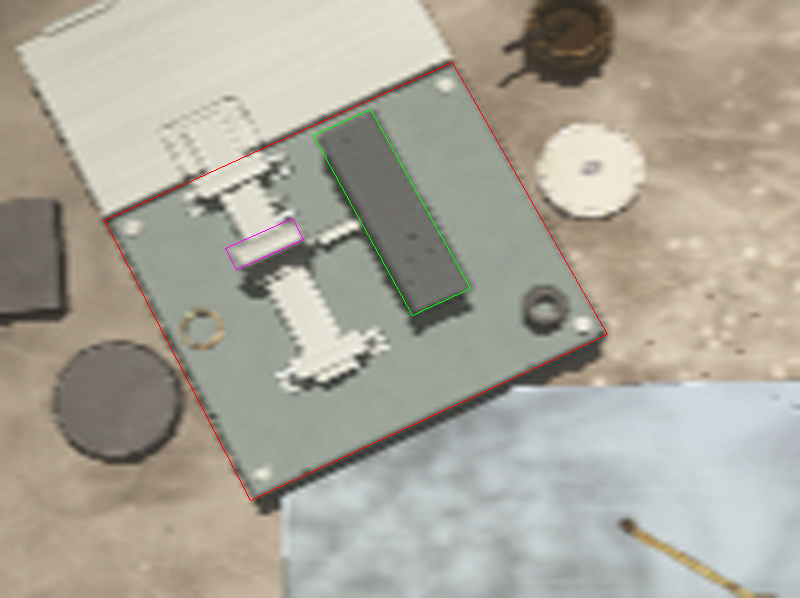

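View pics/scenecrop.png

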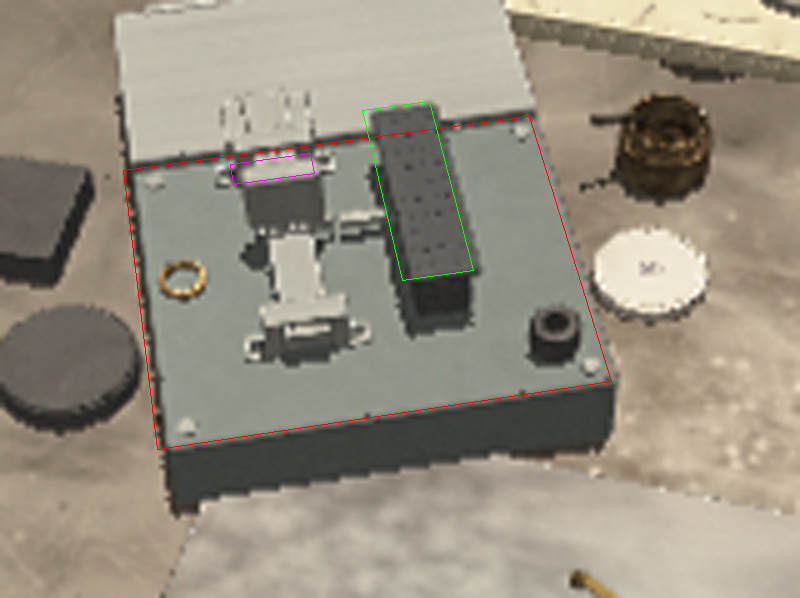

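Request:
{"op": "arm_command", "data": {"deltas": [[[0,0,-25],[0,0,-5.7],46],[[0,0,-25],[0,0,-5.7],46],[[33,-29,0],[0,0,0],46],[[33,-29,0],[0,0,0],46],[[33,-29,0],[0,0,0],46],[[33,-29,0],[0,0,0],46],[[33,-29,0],[0,0,0],46],[[34,-20,0],[0,0,0],46],[[34,-20,0],[0,0,0],46],[[34,-20,0],[0,0,0],46],[[34,-20,0],[0,0,0],46]]}}

```text
clock: 2.17
position: [0.3096, -0.1994, 0.2816]
tcp_rot: [[0.902, 0.431, 0.001], [0.431, -0.902, -0.001], [0.0, 0.001, -1.0]]
ft_force: [0.8, 0.5, 0.6]
gripper_width: 0.0459
```

Request:
{"op": "arm_command", "data": {"deltas": [[[28,-31,0],[0,0,0],46],[[28,-31,0],[0,0,0],46],[[28,-31,0],[0,0,0],46],[[28,-31,0],[0,0,0],46],[[28,-31,0],[0,0,0],46],[[42,-7.5,0],[0,0,0],46],[[42,-7.5,0],[0,0,0],46],[[42,-7.5,0],[0,0,0],46],[[42,-7.5,0],[0,0,0],46],[[42,-7.5,0],[0,0,0],46],[[42,-7.5,0],[0,0,0],46],[[0,0,40],[0,0,0],46],[[0,0,40],[0,0,0],46],[[0,0,0],[0,0,0],46]]}}

```text
clock: 3.92
position: [0.5743, 0.1473, 0.1978]
tcp_rot: [[0.902, 0.431, -0.007], [0.431, -0.902, -0.003], [-0.008, -0.001, -1.0]]
ft_force: [0.5, 0.2, -0.1]
gripper_width: 0.046
```

```bash
python3 - <<'E'
from h import *
s=arm.state();print(s['clock'],s['position'],s['joints'])
for c in ['wrist','scene']:
    im=arm.grab_frame(c);cv2.imwrite(f'pics/{c}1.png',im[:,:,::-1])
for q in ['bolt_handle','catch_top']:print(q,arm.spot_point(q,'wrist')[:2])
p=(.610,.1645,.4447);d=np.array(s['position'])-[.61,.1645,0];c,n=np.cos(.4447),np.sin(.4447)
print('box tcp',c*d[0]+n*d[1],-n*d[0]+c*d[1],d[2])
im=cv2.imread('pics/wrist1.png')
for P in [[(-165,95,50),(-165,-95,50),(0,-95,50),(0,95,50)],[(-120,-45,88),(-120,-15,88),(-15,-15,88),(-15,-45,88)],[(-66,13,106),(-66,47,106),(-54,47,106),(-54,13,106)]]:
    cv2.polylines(im,[proj('wrist',box2w(P,*p)).astype(int)],True,(0,0,255),1)
cv2.imwrite('pics/wrist1o.png',im)
E
```

```text
3.925 [0.57432529 0.14727803 0.19780203] [ 0.24212223  0.54544524 -0.80989873  1.41132791  0.39344965  1.35945406
 -1.70472792]
bolt_handle [{'centre': [0.5411, 0.1647, 0.1108], 'conf': 0.62}]
catch_top [{'centre': [0.5597, 0.1101, 0.0873], 'conf': 0.94}]
box tcp -0.03961365236876669 -0.00020016104121912091 0.19780202812124645
```

View pics/wrist1o.png

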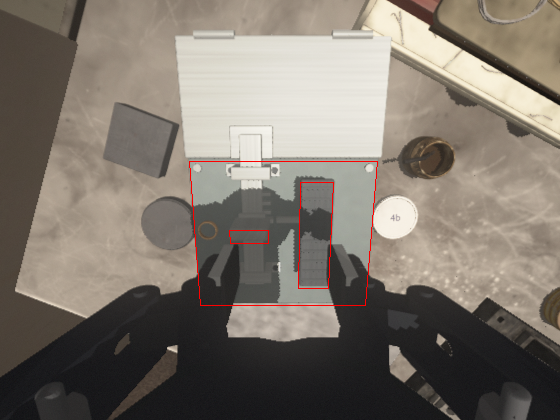

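View pics/scene1.png

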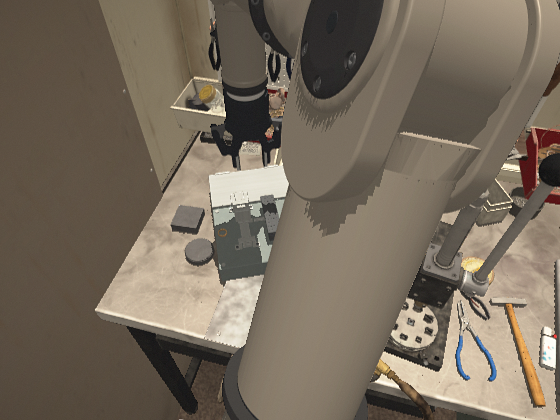

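```bash
python3 - <<'E'
import cv2
im=cv2.imread('pics/wrist1o.png')[140:320,170:400];cv2.imwrite('pics/w1c.png',cv2.resize(im,None,fx=3.3,fy=3.3,interpolation=cv2.INTER_CUBIC))
E
```

```text
(no output)
```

View pics/w1c.png

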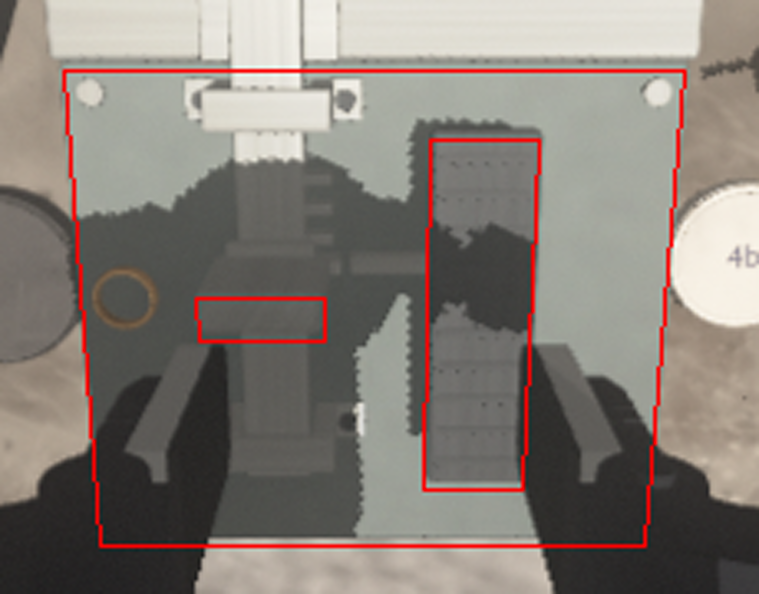

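Request:
{"op": "arm_command", "data": {"deltas": [[[2.5,0,0],[0,0,0],46],[[2.5,0,0],[0,0,0],46],[[0,0,30],[0,0,0],46],[[0,0,30],[0,0,0],46],[[0,0,25],[0,0,0],46],[[0,0,14],[0,0,0],46],[[0,0,0],[0,0,0],46],[[0,0,0],[0,0,0],46]]}}

```text
clock: 5.12
position: [0.5817, 0.1516, 0.1035]
tcp_rot: [[0.902, 0.431, 0.002], [0.431, -0.902, 0.001], [0.002, 0.0, -1.0]]
ft_force: [-0.2, -0.4, 0.9]
gripper_width: 0.0459
```

Request:
{"op": "arm_command", "data": {"deltas": [[[-4,0,4],[0,0,0],46],[[0,0,4],[0,0,0],46],[[0,0,3],[0,0,0],46],[[0,0,0],[0,0,0],46]]}}

```text
clock: 5.62
position: [0.5771, 0.1492, 0.091]
tcp_rot: [[0.902, 0.431, -0.001], [0.431, -0.902, -0.0], [-0.001, -0.0, -1.0]]
ft_force: [1.0, -0.4, -0.4]
gripper_width: 0.0465
```

```bash
python3 - <<'E'
from h import *
s=arm.state();print(s['position'],s['ft_force'],s['moment'])
im=arm.grab_frame('wrist');cv2.imwrite('pics/w2.png',cv2.resize(im[100:400,80:480,::-1],None,fx=2,fy=2))
E
```

```text
[0.57711359 0.14922532 0.09095114] [ 0.99172126 -0.37238098 -0.40783194] [-0.02673984 -0.05481285  0.00096742]
```

View pics/w2.png

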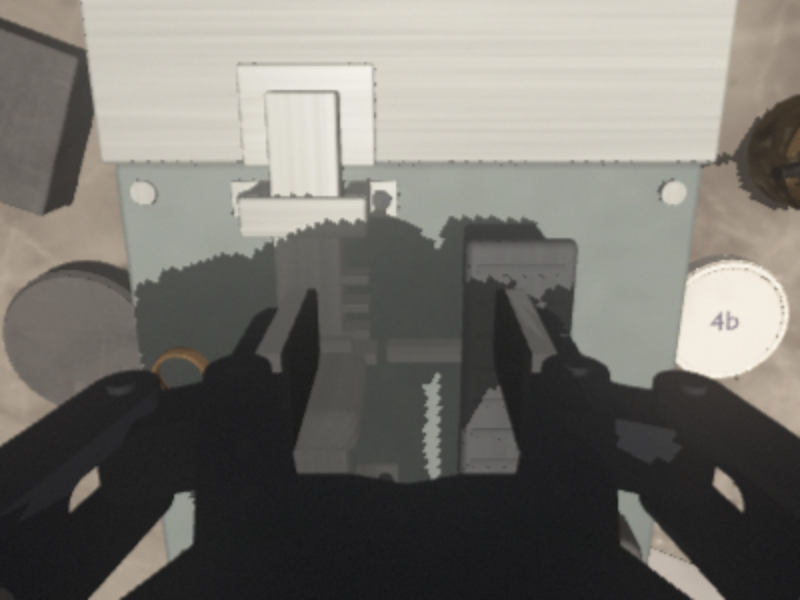

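Request:
{"op": "arm_command", "data": {"deltas": [[[0,0,3],[0,0,0],46],[[0,0,3],[0,0,0],46],[[0,0,3],[0,0,0],46],[[0,0,0],[0,0,0],46]]}}

```text
clock: 6.18
position: [0.5774, 0.1495, 0.0826]
tcp_rot: [[0.902, 0.431, 0.0], [0.431, -0.902, -0.0], [0.0, 0.0, -1.0]]
ft_force: [-1.1, 0.3, 3.5]
gripper_width: 0.0459
```

Request:
{"op": "arm_command", "data": {"deltas": [[[0,0,3],[0,0,0],46],[[0,0,3],[0,0,0],46],[[0,0,0],[0,0,0],46]]}}

```text
clock: 6.55
position: [0.5774, 0.1494, 0.0766]
tcp_rot: [[0.902, 0.431, 0.0], [0.431, -0.902, -0.0], [0.0, 0.0, -1.0]]
ft_force: [-1.0, -1.0, 5.8]
gripper_width: 0.0462
```

Request:
{"op": "arm_command", "data": {"deltas": [[[0,0,1.5],[0,0,0],46],[[0,0,0],[0,0,0],46]]}}

```text
clock: 6.8
position: [0.5774, 0.1494, 0.0757]
tcp_rot: [[0.902, 0.431, 0.001], [0.431, -0.902, -0.0], [0.0, 0.001, -1.0]]
ft_force: [-2.1, -0.3, 7.5]
gripper_width: 0.0459
```

Request:
{"op": "arm_command", "data": {"deltas": [[[0,0,1],[0,0,0],46],[[0,0,0],[0,0,0],46]]}}

```text
clock: 7.05
position: [0.5775, 0.1494, 0.0756]
tcp_rot: [[0.902, 0.431, 0.001], [0.431, -0.902, -0.001], [0.001, 0.001, -1.0]]
ft_force: [-3.8, -2.2, 12.0]
gripper_width: 0.0459
```

Request:
{"op": "arm_command", "data": {"deltas": [[[-2,0,0],[0,0,0],46],[[-3,0,0],[0,0,0],46],[[-3,0,0],[0,0,0],46],[[-3,0,0],[0,0,0],46],[[0,0,0],[0,0,0],46]]}}

```text
clock: 7.68
position: [0.5711, 0.1466, 0.076]
tcp_rot: [[0.902, 0.432, 0.009], [0.432, -0.902, 0.004], [0.01, 0.0, -1.0]]
ft_force: [2.7, 1.6, 6.4]
gripper_width: 0.046
```

Request:
{"op": "arm_command", "data": {"deltas": [[[0,0,0.7],[0,0,0],46],[[-3,0,0],[0,0,0],46],[[-3,0,0],[0,0,0],46],[[-3,0,0],[0,0,0],46],[[-3,0,0],[0,0,0],46]]}}

```text
clock: 8.3
position: [0.5625, 0.1425, 0.0758]
tcp_rot: [[0.902, 0.432, 0.013], [0.432, -0.902, 0.007], [0.015, -0.0, -1.0]]
ft_force: [6.9, 3.1, 4.3]
gripper_width: 0.0462
```

Request:
{"op": "arm_command", "data": {"deltas": [[[0,0,1],[0,0,0],46],[[0,0,0.5],[0,0,0],46],[[0,0,0],[0,0,0],46]]}}

```text
clock: 8.68
position: [0.5622, 0.1423, 0.0756]
tcp_rot: [[0.902, 0.432, 0.013], [0.432, -0.902, 0.005], [0.014, 0.001, -1.0]]
ft_force: [3.2, 1.8, 12.7]
gripper_width: 0.046
```

```bash
python3 - <<'E'
from h import *
s=arm.state();print(s['position'],s['ft_force'],s['moment'])
im=arm.grab_frame('wrist');cv2.imwrite('pics/w3.png',cv2.resize(im[100:400,80:480,::-1],None,fx=2,fy=2))
print(arm.spot_point('bolt_bar','wrist')[:1])
T=np.array([.61,.1645,0])
K=proj('wrist',box2w([(0,0,70)],.61,.1645,.4447));print(K)
E
```

```text
[0.56220398 0.14230681 0.07559617] [ 3.22093501  1.8309719  12.71773769] [ 0.10288261 -0.89515291  0.00401732]
[{'centre': [0.606, 0.1981, 0.0693], 'conf': 0.84}]
[[284.7329146  157.57829537]]
```

View pics/w3.png

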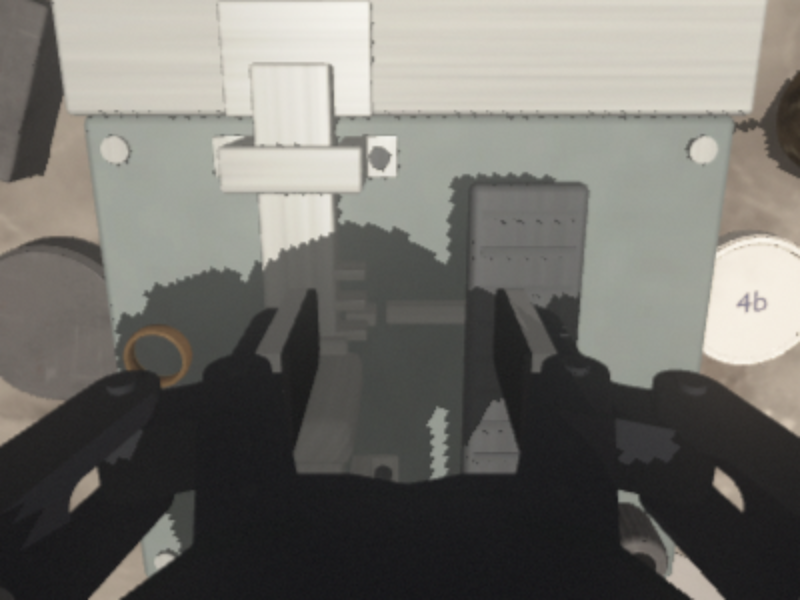

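Request:
{"op": "arm_command", "data": {"deltas": [[[-3,0,0.3],[0,0,0],46],[[-3,0,0.3],[0,0,0],46],[[-3,0,0.3],[0,0,0],46],[[-3,0,0.3],[0,0,0],46]]}}

```text
clock: 9.28
position: [0.5548, 0.1388, 0.0756]
tcp_rot: [[0.902, 0.432, 0.021], [0.432, -0.902, 0.009], [0.023, 0.001, -1.0]]
ft_force: [8.2, 3.9, 10.8]
gripper_width: 0.046
```

Request:
{"op": "arm_command", "data": {"deltas": [[[-3,0,0.3],[0,-0.3,0],46],[[-3,0,0.3],[0,-0.3,0],46],[[-3,0,0.2],[0,0,0],46],[[-3,0,0.2],[0,0,0],46]]}}

```text
clock: 9.78
position: [0.545, 0.1341, 0.0754]
tcp_rot: [[0.902, 0.432, 0.014], [0.432, -0.902, 0.005], [0.015, 0.001, -1.0]]
ft_force: [9.1, 3.9, 13.3]
gripper_width: 0.0463
```

Request:
{"op": "arm_command", "data": {"deltas": [[[-3,0,0.2],[0,0,0],46],[[-3,0,0.2],[0,0,0],46],[[-3,0,0.2],[0,0,0],46]]}}

```text
clock: 10.15
position: [0.5378, 0.1307, 0.0754]
tcp_rot: [[0.901, 0.433, 0.016], [0.433, -0.902, 0.006], [0.017, 0.001, -1.0]]
ft_force: [12.3, 6.6, 14.2]
gripper_width: 0.0459
```

Request:
{"op": "arm_command", "data": {"deltas": [[[-2,0,0],[0,0,0],46],[[0,0,0],[0,0,0],46]]}}

```text
clock: 10.4
position: [0.5378, 0.1306, 0.0755]
tcp_rot: [[0.902, 0.432, 0.019], [0.432, -0.902, 0.008], [0.021, 0.001, -1.0]]
ft_force: [13.6, 6.5, 10.9]
gripper_width: 0.0458
```

Request:
{"op": "arm_command", "data": {"deltas": [[[-2,0,0.5],[0,0,0],46],[[0,0,0],[0,0,0],46]]}}

```text
clock: 10.65
position: [0.5377, 0.1306, 0.0755]
tcp_rot: [[0.902, 0.431, 0.023], [0.431, -0.902, 0.011], [0.025, 0.0, -1.0]]
ft_force: [16.5, 7.6, 9.3]
gripper_width: 0.046
```

```bash
python3 - <<'E'
from h import *
s=arm.state();print(s['position'],s['ft_force'],s['moment'])
im=arm.grab_frame('wrist');cv2.imwrite('pics/w4.png',cv2.resize(im[100:400,80:480,::-1],None,fx=2,fy=2))
print(arm.spot_point('bolt_bar','wrist')[:1])
E
```

```text
[0.53773241 0.1306498  0.07552613] [16.4945475   7.61028599  9.33789402] [ 1.31551728 -3.41032206 -0.17077893]
[{'centre': [0.583, 0.1875, 0.0695], 'conf': 0.91}]
```

View pics/w4.png

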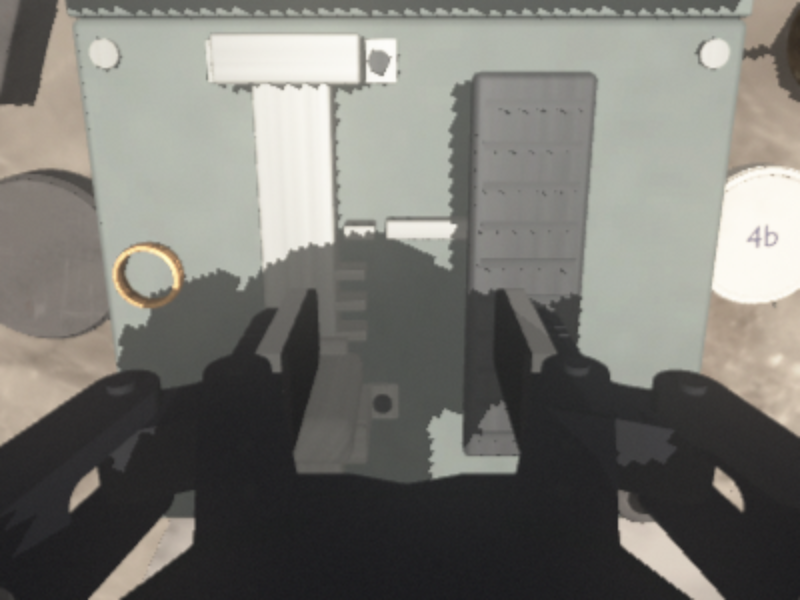

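Request:
{"op": "arm_command", "data": {"deltas": [[[4,0,0],[0,0,0],46],[[4,0,0],[0,0,0],46],[[3,0,0],[0,0,0],46],[[0,0,0],[0,0,0],46]]}}

```text
clock: 11.25
position: [0.538, 0.1306, 0.075]
tcp_rot: [[0.902, 0.432, 0.002], [0.432, -0.902, -0.003], [0.001, 0.004, -1.0]]
ft_force: [-4.5, -2.3, 29.9]
gripper_width: 0.0463
```

Request:
{"op": "arm_command", "data": {"deltas": [[[0,0,-4],[0,0,0],46],[[1,0,-4],[0,0,0],46],[[1,0,-8],[0,0,0],46],[[0,0,-15],[0,0,0],46],[[0,0,-25],[0,0,0],46],[[0,0,-35],[0,0,0],46],[[0,0,-40],[0,0,0],46],[[0,0,-40],[0,0,0],46],[[0,0,0],[0,0,0],46]]}}

```text
clock: 12.38
position: [0.5372, 0.1306, 0.2418]
tcp_rot: [[0.902, 0.431, -0.006], [0.431, -0.902, -0.003], [-0.007, 0.0, -1.0]]
ft_force: [0.0, 0.5, -1.0]
gripper_width: 0.0459
```

```bash
python3 - <<'E'
from h import *
s=arm.state();print(s['clock'],s['position'],s['ft_force'])
for c in('wrist','scene'):
    im=arm.grab_frame(c);cv2.imwrite(f'pics/{c}5.png',im[:,:,::-1])
for c in('wrist','scene'):
  for q in('bolt_bar','bolt_handle','catch_top','cap','ring'):print(c,q,[(x['conf'],x['centre']) for x in arm.spot_point(q,c)[:1]])
E
```

```text
12.375 [0.53720045 0.13059821 0.24178849] [ 0.01347017  0.53018748 -0.9713046 ]
wrist bolt_bar [(0.88, [0.5835, 0.1881, 0.0679])]
wrist bolt_handle [(0.65, [0.5081, 0.1498, 0.1056])]
wrist catch_top [(0.82, [0.5616, 0.1112, 0.0871])]
wrist cap [(0.56, [0.515, 0.041, 0.05])]
wrist ring [(0.64, [0.5039, 0.2031, 0.0498])]
scene bolt_bar [(0.93, [0.5862, 0.1855, 0.0713])]
scene bolt_handle [(0.6, [0.5115, 0.1477, 0.1054])]
scene catch_top [(0.92, [0.5596, 0.1102, 0.0924])]
scene cap [(0.3, [0.5846, 0.1885, 0.0696])]
scene ring [(0.44, [0.5052, 0.2043, 0.0504])]
```

View pics/wrist5.png

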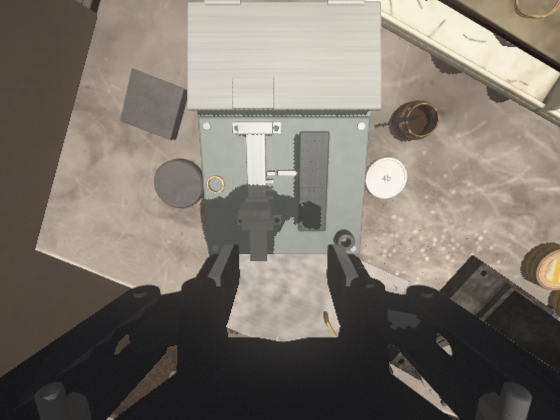

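View pics/scene5.png

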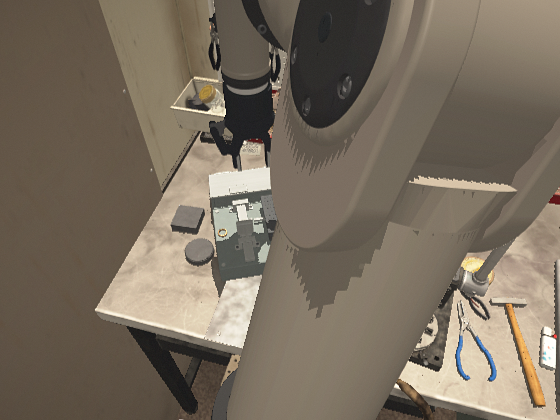

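Request:
{"op": "arm_command", "data": {"deltas": [[[0,0,-20],[0,0,0],46],[[0,0,0],[0,0,0],46],[[0,0,0],[0,0,0],46],[[0,0,0],[0,0,0],46]]}}

```text
clock: 13.48
position: [0.5363, 0.1297, 0.2586]
tcp_rot: [[0.902, 0.431, -0.011], [0.431, -0.902, -0.005], [-0.012, -0.0, -1.0]]
ft_force: [-0.2, 0.4, 0.4]
gripper_width: 0.0461
```

```bash
python3 - <<'E'
from h import *
s=arm.state();print(s['clock'],s['ft_force'],abs(np.array(s['joint_velocities'])).max());print(arm.sign_off())
E
```

```text
13.475 [-0.18072342  0.42744096  0.43551643] 0.0031478086266585373
the job is handed in; nothing more can be done
None
```

The strongbox is unlocked: the bolt is fully back, the catch has sprung up again and the lid stands ajar. I handed the job in at about 13.5 s.

**What I did:**
- I pressed the catch to its bottom with the right fingertip.
- With the catch down, I pushed the bolt handle back with the left finger until it stopped moving. The last push, about 18 N sideways, gave no further travel.
- I eased off the handle, lifted straight up and moved clear.

**Last checks:**
- **Bolt:** the networks put the bolt bar and the handle about 37–39 mm back from where they started. The stop is at 36 mm, so this agrees within their error of about 4 mm.
- **Catch:** its top was back at z of about 0.087–0.092 m, which is the fully up height (88 mm).
- **Lid:** the wrist picture shows it standing ajar. I did not measure the angle.
- **Cap and ring:** both are where they were, within measuring error.
- **Other bystanders:** the jar, white lid, disc and block look unmoved in the pictures, but I did not measure them.
- **Robot:** no contact force remained when I signed off.

**Not clean:**
- **Catch during the push:** the upward force briefly read about 4 N. The fingertip height stayed within 0.5 mm of the bottom, so the catch was still held down by that measure. I pressed harder before going on.
- **Easing off:** the press on the catch rose to about 30 N for a moment.
- **Scene camera:** its last "cap" report had low confidence and pointed at the bolt bar. I took it as false, because the wrist view showed the cap in its place.

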